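Fit the keyed shaft into the pulley hub and hold it home

TASK

Pull the red transit plug out of the belt pulley's hub and set it aside on the bare bench, clear of the pulley stand. Then take the keyed steel shaft out of the wooden block, push its plain end down into the hub, turn it until its key slips into the keyway, and keep pushing against the spring in the bore until the collar sits fully home on the hub's face. The spring lifts the shaft again if it is let go, so finish while still gripping the shaft and holding it down there for the retaining clip to be fitted; leave the grease tin, the spray can and the pliers where they are.

Things in the scene. Friction and masses are not known exactly. Their poses are not given: they have to be found in the camera images.
- hub_face (a point): Centre of the bore at the upper face of the pulley's steel hub (56 mm across), 88 mm above the bench. z points up along the bore, x along the keyway; yellow paint dabs on the hub's face and on the rim also mark the keyway. Bore 26 mm across; keyway 10 mm wide, reaching 17.5 mm from the axis, open over the full depth. The face is flat and rigid.
- pulley (a joint): Turn of the belt pulley in its bearing, in rad, positive anticlockwise from above; stiff: it turns only above 0.25 N m and stays where it is left. Ribbed light grey rim 127 mm across, its top 22 mm below the hub's face.
- stand: Fixed blue base plate, 170 x 170 x 12 mm, with the bearing housing that carries the pulley, which lies face up. Origin under the plate's centre, on the pulley's axis; z up. The bench is bare for 230 mm to the left (+y) of this origin.
- plunger (a joint): Travel of the brass spring plunger at the foot of the bore, in m: 0 when up, 0.006 when the shaft is fully home (7 mm is its limit). It pushes up with 7 N at 0 and 13 N at 0.006. Its top waits 38 mm below the hub's face.
- plug_tab (a point): Middle of the upright pull tab of the red plastic transit plug that sits loosely in the bore (35 g). Tab 26 mm long (x), 10 mm thick (y), its top 12 mm above this point. Below it a round flange, 40 mm across and 3 mm thick, whose underside rests on the hub's face 14 mm below this point; a stem 22 mm across ends 30 mm below this point. z points up.
- shaft_head (a point): Centre of the head of the steel shaft (about 0.45 kg), which hangs upright by its collar in the wooden block. z points up along the shaft, x to the key's side, marked by yellow paint on the head's top and on the collar. Two flats 28 mm apart (facing y and -y) and 24 mm long; the head is 37 mm long in x and reaches from 20 mm below to 20 mm above this point.
- shaft: The same shaft: origin on its axis at the underside of the collar (50 mm across, 8 mm thick), 28 mm below point shaft_head; same axes. Below it 24 mm across and 44 mm long, the last 4.5 mm tapered. The key, along x, is 8 mm wide, stands out to 16 mm from the axis and runs from 4 to 30 mm below the origin: the plain end enters the bore 14 mm before the key meets the hub's face.
- block_hole (a point): Mouth of the 37 mm hole, 50 mm deep, in the fixed wooden parts block (85 x 140 x 56 mm) in which the shaft hangs; the top face is 56 mm above the bench. z points up; the block's long side lies along y.
- grease_tin: Yellow round tin, 68 mm across and 72 mm high, origin at the centre of its underside; a bystander, leave it alone.
- lube_can: Slim spray can with a black cap, standing left behind the stand, 56 mm across and 185 mm high, origin at the centre of its underside; a bystander, leave it alone.
- pliers: Pliers with red grips lying flat, 54 x 168 x 16 mm, origin at the centre of the underside; a bystander, leave them alone.

How it is judged (in metres and radians):
On the way, in this order (a step that is already met when the one before it is completed fails the run):
1. the red plug is out of the hub and set down on the bench, let go, clear of the pulley stand (horizontal distance between plug_tab and hub_face above 0.11 m and height (world z) of plug_tab between 0 and 0.05 m and contact force between the fingers and plug below 0.1 N and linear speed of plug below 0.03 m/s), for 0.2 s.
2. the shaft stands in the bore and its key has slipped into the keyway (z of shaft_head in the frame of hub_face below 0.05 m and horizontal distance between shaft_head and hub_face below 0.005 m and angle between the x axis of shaft_head and the x axis of hub_face, either way round below 0.2 rad), for 0.05 s.
At the end, for the whole second after the job is handed in: Fingers hold the shaft still (over 3 N), collar within 2 mm of the hub face, plunger pressed over 4 mm, shaft upright within 0.06 rad, centred within 4 mm, key in line within 0.2 rad; plug on the bench over 110 mm from the pulley axis; tin, can and pliers moved under 30 mm (z of shaft_head in the frame of hub_face below 0.03 m and value of joint plunger above 0.004 m and horizontal distance between shaft_head and hub_face below 0.004 m and angle between shaft_head's own z axis and vertical below 0.06 rad and angle between the x axis of shaft_head and the x axis of hub_face, either way round below 0.2 rad and contact force between the fingers and shaft above 3 N and linear speed of shaft below 0.02 m/s and horizontal distance between plug_tab and hub_face above 0.11 m and height (world z) of plug_tab between 0 and 0.05 m and distance of each of grease_tin, lube_can, pliers from where it was at the start of the episode below 0.03 m); the arm keeps its last pose, push and grip.
It fails at once if the grease tin, the spray can or the pliers are knocked or moved by more than 30 mm (distance of any of grease_tin, lube_can, pliers from where it was at the start of the episode above 0.03 m).
It also fails if it takes over 54 s, if anything falls off the work surface, if the arm or the gripper's body presses on something with over 40 N, if the wrist force passes 120 N, or if a joint passes its speed limit or range.

ROBOT

A 6-joint arm with a two-finger parallel gripper is mounted at the origin on a cart in front of the work surface, level with it; the furniture and walls round the work are solid. World frame = base frame: x ahead of the robot, y to its left, z up, the work surface at z = 0. Lengths are in m, angles in degrees, forces in N, time in s.
With the tool pointing down it reaches from about 0.3 to 0.75 m from the base axis. Payload 8.5 kg.
Tool frame: the origin (TCP) lies midway between the tips of the shut fingers; the grasp point (between the pads) lies 19 mm behind it (env.hold_point_z is the distance from the TCP to the grasp point, in m); z points along the fingers, y is the line along which they close (so a half turn about z gives the same grasp; the last joint's range is limited). The gripper opens to 85 mm and grips with 20 to 120 N. Pads are 22 mm wide; open, the fingers measure 114 mm over their backs; the gripper's body (76 mm by 85 mm) begins 54 mm behind the grasp point. The pads swing forward as they close: fully open they stand 13 mm farther back than shut.
Start: joints at [-83.554, 21.807, 74.336, -0, 83.858, -12.336], TCP at [0.177, -0.521, 0.231] pointing down, gripper open.
Joint ranges: [-178.18, 178.18], [-50.72, 133.34], [12.68, 142.11], [-81.47, 261.47], [9.98, 163.14], [-165.26, 165.26]. Speed limits (degrees/s): [136.94, 136.94, 180, 180, 180, 180].

INTERFACE

Orientations are given as a 3x3 rotation matrix whose columns are the frame's x, y, z axes.
In Python, from rig import observe, get_image, camera_info, env gives the robot as it stands.
- The arm moves only by the tool drive_tool, never from a script. Its arguments are lists of equal length, an entry for each row: "offset": the shift along the tool's x, y, z in units of 40 mm (1.0 is 40 mm), a list of three; "turn": the turn, a rotation vector about the tool's x, y, z in units of 6 degrees (1.0 is 6 degrees), a list of three; "hand": the opening, from 0 (shut) to 1 (fully open). A call has exactly 10 rows; each row shifts and turns the commanded pose from where the row before left it, along the tool's axes as they then stand; what a row does not reach is not made up. A row lasts 1/8 s, in which the tool goes at most 62.5 mm and 10.7 degrees, less where a joint would pass 70% of its speed; a pose out of reach is approached as far as the arm can. A call is refused whole if a number of a shift passes 1 or a number of a turn 1, either way. A call with a gripper value outside its range is refused whole. The fingers move at their own pace and stop on an object; "newtons" is the grip in N (left out, the last holds). Time passes only in rows, so rows that do not move let the fingers close, or fill a call up. It gives the time, the measured TCP pose, the force, the opening and the grip force at its end, in the units of the state.
- observe(): the state, without advancing time (a new reading comes with each control period).
- get_image(name): name is "side" or "top"; returns the picture (480x640x3 uint8, blue, green, red); there is no depth.
- camera_info(name): a dict with "fx", "fy", "cx", "cy" (pixels), "world_to_cam" (4x4, takes a point from world to camera coordinates). Camera axes: x right, y down, z forward; pixel columns grow to the right and rows downward; lengths in m; the calibration is good to about 2 mm. A picture is of the moment at which its call begins. camera_info takes no time and is no camera call.
- env.close_job(): hands the job in; it is judged then, once.
The state is a dict: "time_s": time; "q": joint angles; "qvel": joint speeds; "joint_efforts": joint torques, N m; "position": TCP position; "tool_rot": TCP orientation; "ft_force": force on the tool from outside, world axes, zero at the start; "wrist_torque": the same for the moment, N m; "grip_width": finger opening in m; "gripper_force": force on a finger pad.
Only numpy, scipy, OpenCV 4.12 (cv2) and the standard library are available. Lean on these libraries where they do the work, as an engineer would, in place of code of your own. Each camera call takes 0.05 s, during which the arm holds its last target. There are 200 camera calls.

## Working session

There is one attempt and no reset: what is moved stays moved. The work goes in short steps, Python scripts to look and compute and a tool call to move; the robot and the scene stay as the last step left them, time stands still between calls to the robot, and variables do not carry over. Pictures are saved under pics/ and viewed, at most 10 in all, crops included, and the job is handed in when it is done.

Besides the shell and the picture viewer there is one more tool, called after "Request:" in YAML: its name, and indented under it one key for each argument. drive_tool: Moves the arm, as the interface text tells. Its arguments: {"type":"object","properties":{"offset":{"type":"array"},"turn":{"type":"array"},"hand":{"type":"array"},"newtons":{"type":"number"}},"required":["offset","turn","hand"]}

```bash
mkdir -p pics; python3 - <<'E'
from rig import observe,get_image,camera_info,env
import cv2,numpy as np
s=observe();print(s['time_s'],s['position'],np.round(s['tool_rot'],3),s['grip_width'],env.hold_point_z)
for n in('top','side'):
    cv2.imwrite(f'pics/{n}0.png',get_image(n));c=camera_info(n);print(n,c['fx'],c['cx'],c['cy'],np.round(c['world_to_cam'],4).tolist())
E
```

```text
0.0 [ 0.17704784 -0.52040337  0.23071343] [[ 0.947  0.322 -0.   ]
 [ 0.322 -0.947  0.001]
 [ 0.    -0.001 -1.   ]] 0.08536989708004197 0.0187
top 497.60145679089175 319.90671179976647 242.6360250565945 [[0.0258, -0.9996, 0.013, -0.1228], [-0.9942, -0.027, -0.1038, 0.6098], [0.1041, -0.0102, -0.9945, 1.4317], [0.0, 0.0, 0.0, 1.0]]
side 596.6195183837006 320.09864472570905 250.92477474169678 [[0.9994, -0.0319, -0.0107, -0.5941], [-0.0264, -0.5459, -0.8375, 0.051], [0.0209, 0.8373, -0.5464, 1.5701], [0.0, 0.0, 0.0, 1.0]]
```

View pics/top0.png

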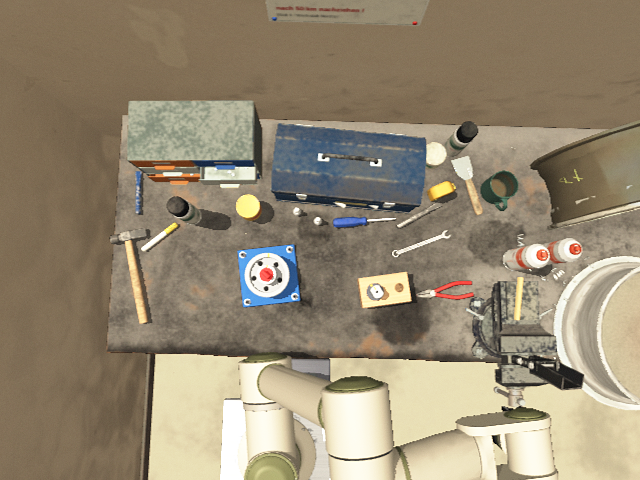

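View pics/side0.png

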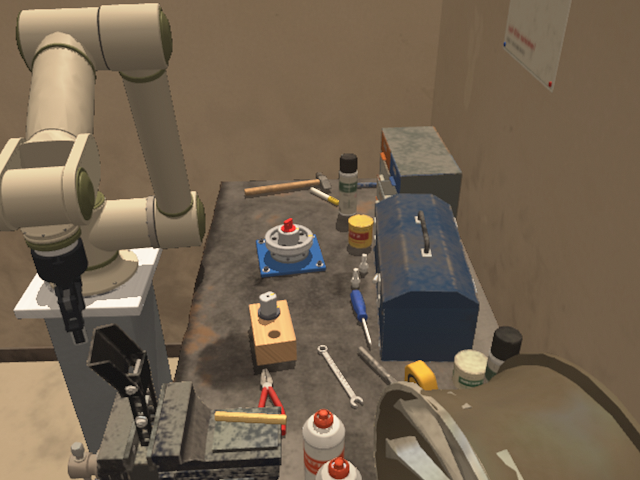

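The top view shows the stand with the red plug near (267,274) and the shaft head near (376,291) in the block. The pliers are right of the block, and the can is at (185,210) with the tin at (248,208). The side view shows the plug near (290,225) and the head near (268,298). Next I need enlarged crops.

```bash
cat > h.py <<'E'
import numpy as np,cv2
from rig import camera_info
def ray(n,u,v):
    c=camera_info(n);T=np.array(c['world_to_cam']);R=T[:3,:3];o=-R.T@T[:3,3]
    d=R.T@np.array([(u-c['cx'])/c['fx'],(v-c['cy'])/c['fy'],1]);return o,d/np.linalg.norm(d)
def plane(n,u,v,z):
    o,d=ray(n,u,v);return o+d*(z-o[2])/d[2]
def proj(n,p):
    c=camera_info(n);q=np.array(c['world_to_cam'])@np.r_[p,1];return c['fx']*q[0]/q[2]+c['cx'],c['fy']*q[1]/q[2]+c['cy']
def tri(a,b):
    A=np.zeros((3,3));y=np.zeros(3);rs=[ray('top',*a),ray('side',*b)]
    for o,d in rs:
        P=np.eye(3)-np.outer(d,d);A+=P;y+=P@o
    x=np.linalg.solve(A,y);return x,[np.linalg.norm((np.eye(3)-np.outer(d,d))@(x-o)) for o,d in rs]
def blobs(im,lo,hi,box,amin=3):
    x0,y0,x1,y1=box;h=cv2.cvtColor(im[y0:y1,x0:x1],cv2.COLOR_BGR2HSV);m=cv2.inRange(h,np.array(lo),np.array(hi))
    n,l,st,c=cv2.connectedComponentsWithStats(m)
    return [(st[i,4],(c[i]+[x0,y0]).round(2).tolist(),st[i,:4].tolist()) for i in range(1,n) if st[i,4]>=amin]
E
python3 - <<'E'
from h import *
t=cv2.imread('pics/top0.png');s=cv2.imread('pics/side0.png')
B={'top':[(235,240,305,310),(350,265,420,315)],'side':[(250,205,330,280),(240,280,310,370)]}
for n,im in(('top',t),('side',s)):
    for b in B[n]:
        print(n,b,'red',blobs(im,(0,150,90),(6,255,255),b),'yel',blobs(im,(22,120,120),(34,255,255),b),'blue',blobs(im,(100,120,60),(120,255,255),b,200))
def cr(im,x,y,w,h,k):return cv2.resize(im[y:y+h,x:x+w],None,fx=k,fy=k,interpolation=cv2.INTER_CUBIC)
a=np.vstack([np.hstack([cr(t,232,240,74,70,5),cr(t,350,262,74,60,5)[:300].copy() if 0 else cr(t,350,257,74,70,5)]),])
cv2.imwrite('pics/ct.png',a)
cv2.imwrite('pics/cs.png',np.hstack([cr(s,250,210,80,70,5),cr(s,238,280,70,70,5)]))
E
```

```text
top (235, 240, 305, 310) red [(np.int32(132), [265.99, 274.36], [25, 28, 13, 13])] yel [(np.int32(3), [268.0, 255.0], [33, 14, 1, 3])] blue [(np.int32(1482), [270.41, 276.3], [3, 4, 63, 63])]
top (350, 265, 420, 315) red [] yel [(np.int32(6), [370.83, 284.83], [20, 19, 3, 3])] blue []
side (250, 205, 330, 280) red [(np.int32(136), [287.91, 225.56], [31, 13, 15, 14])] yel [(np.int32(3), [310.0, 235.0], [59, 30, 3, 1])] blue [(np.int32(1091), [289.23, 261.33], [6, 30, 70, 42])]
side (240, 280, 310, 370) red [] yel [] blue []
```

View pics/ct.png

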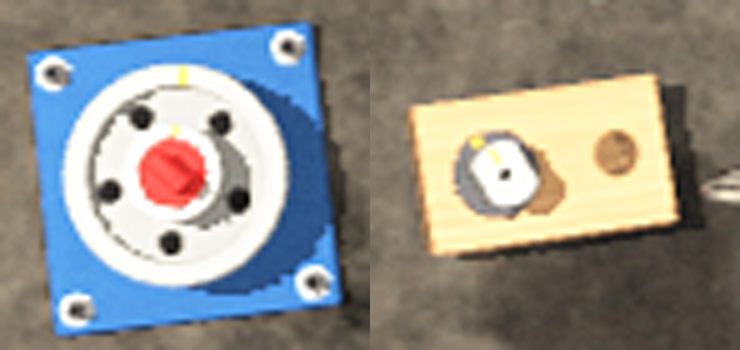

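View pics/cs.png

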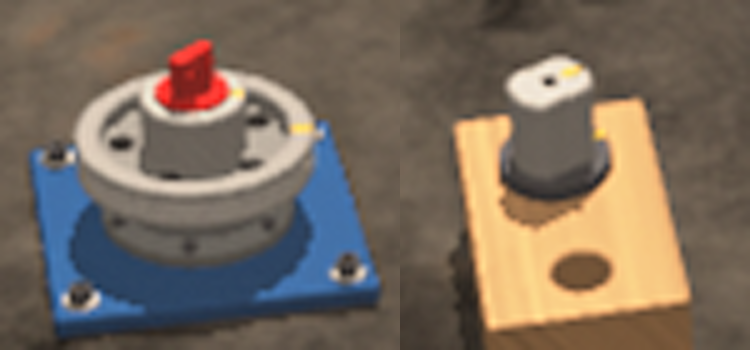

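The crops show the rim centre at about (267,275) in the top view, with a keyway dab above it at (268,255). The head's white top is at about (376.5,291.5), with its paint towards (370,285). I'll fit these shapes and look closer at the tab.

```bash
python3 - <<'E'
from h import *
t=cv2.imread('pics/top0.png');s=cv2.imread('pics/side0.png')
def comp(im,lo,hi,box):
    x0,y0,x1,y1=box;k=6
    c=cv2.resize(im[y0:y1,x0:x1],None,fx=k,fy=k,interpolation=cv2.INTER_CUBIC)
    m=cv2.inRange(cv2.cvtColor(c,cv2.COLOR_BGR2HSV),np.array(lo),np.array(hi))
    ct=max(cv2.findContours(m,0,cv2.CHAIN_APPROX_NONE)[0],key=cv2.contourArea)
    return (ct.reshape(-1,2)+.5)/k-.5+[x0,y0]
def hull(p):return cv2.convexHull(p.astype(np.float32))
# rim
p=comp(t,(0,0,140),(180,60,255),(240,250,296,302))
w=np.array([plane('top',*q,0.066)[:2] for q in hull(p).reshape(-1,2)]);print('rim',cv2.minEnclosingCircle(w.astype(np.float32)),cv2.fitEllipse(w.astype(np.float32)*1000))
# plate
b=comp(t,(100,100,50),(125,255,255),(232,238,306,312))
w=np.array([plane('top',*q,0.012)[:2] for q in hull(b).reshape(-1,2)]);print('plate',cv2.minAreaRect(w.astype(np.float32)*1000))
# block
b=comp(t,(8,50,150),(25,200,255),(352,262,415,312))
w=np.array([plane('top',*q,0.056)[:2] for q in hull(b).reshape(-1,2)]);print('block',cv2.minAreaRect(w.astype(np.float32)*1000))
# head
b=comp(t,(0,0,175),(180,45,255),(364,280,388,304))
w=np.array([plane('top',*q,0.104)[:2] for q in hull(b).reshape(-1,2)]);print('head',cv2.minAreaRect(w.astype(np.float32)*1000))
b=comp(s,(0,0,160),(180,50,255),(255,288,282,304))
w=np.array([plane('side',*q,0.104)[:2] for q in hull(b).reshape(-1,2)]);print('head side',cv2.minAreaRect(w.astype(np.float32)*1000))
# dabs
for nm,n,im,box,z in(('hubdab','top',t,(262,262,272,269),.088),('rimdab','top',t,(263,251,273,260),.066),('coldab','top',t,(367,281,374,287.),.064),('headdab','top',t,(372,284,378,291),.104),('rimdab','side',s,(306,230,316,240),.066),('hubdab','side',s,(293,224,300,232),.088),('headdab','side',s,(268,290,276,298),.104),('coldab','side',s,(275,303,282,310),.064)):
    x0,y0,x1,y1=map(int,box);a=im[y0:y1,x0:x1].astype(float);wt=np.maximum(np.minimum(a[...,1],a[...,2])-a[...,0]-40,0)
    yy,xx=np.mgrid[y0:y1,x0:x1];c=((xx*wt).sum()/wt.sum(),(yy*wt).sum()/wt.sum());print(nm,n,np.round(c,2),plane(n,*c,z).round(4),wt.max())
# tab
def cr(im,x,y,w,h,k):return cv2.resize(im[y:y+h,x:x+w],None,fx=k,fy=k,interpolation=cv2.INTER_CUBIC)
a=np.hstack([cr(t,256,264,20,20,20),cr(s,278,214,20,20,20)]);cv2.imwrite('pics/tab.png',np.clip(a*1.0,0,255))
E
```

```text
rim ((0.514240562915802, 0.04316230118274689), 0.06483808904886246) ((513.9511108398438, 43.09189987182617), (127.3174057006836, 129.1158447265625), 172.50828552246094)
plate ((513.9392700195312, 42.80592346191406), (170.7230987548828, 171.61526489257812), 8.042719841003418)
block ((479.5712890625, -292.6072082519531), (91.7108383178711, 150.2490692138672), 8.878376007080078)
head ((474.4463195800781, -265.4914855957031), (39.00654602050781, 30.59383201599121), 32.051029205322266)
head side ((472.2720642089844, -268.61029052734375), (36.31474304199219, 29.573871612548828), 32.46990966796875)
hubdab top [266.7  265.67] [0.5378 0.0419 0.088 ] 47.0
rimdab top [268.05 254.73] [0.5705 0.0413 0.066 ] 96.0
coldab top [370.09 283.82] [ 0.4951 -0.2527  0.064 ] 93.0
headdab top [373.63 286.78] [ 0.4862 -0.2582  0.104 ] 69.0
rimdab side [309.85 235.23] [0.5693 0.0409 0.066 ] 80.0
hubdab side [297.04 228.17] [0.5361 0.0422 0.088 ] 64.0
headdab side [271.73 293.76] [ 0.4814 -0.261   0.104 ] 87.0
coldab side [279.06 305.51] [ 0.4953 -0.2523  0.064 ] 81.0[ WARN:0@0.552] global loadsave.cpp:1063 imwrite_ Unsupported depth image for selected encoder is fallbacked to CV_8U.
```

View pics/tab.png

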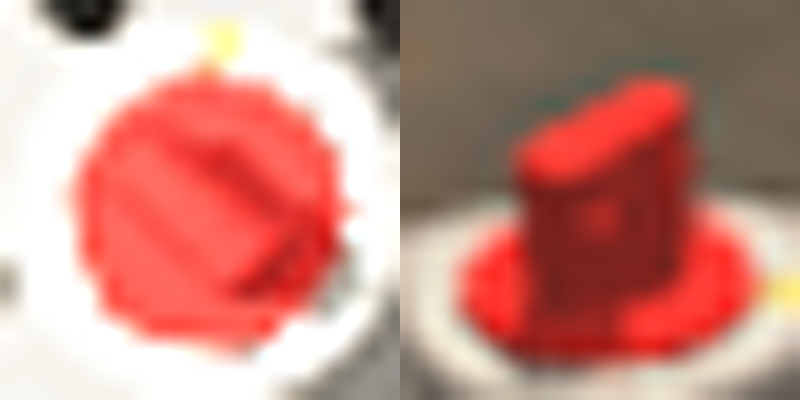

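The tab's top face is clear in both crops. In the left crop the shaded back edge runs (175,150) to (290,225), and the end edge (290,225) to (235,290). In the right crop the top face corners are near (522,145), (545,182), (690,100) and (650,78).

```bash
python3 - <<'E'
from h import *
T=lambda x,y:plane('top',256+x/20-.5,264+y/20-.5,.114)[:2]
S=lambda x,y:plane('side',278+(x-400)/20-.5,214+y/20-.5,.114)[:2]
def pr(n,a,b):print(n,a.round(4),b.round(4),np.linalg.norm(b-a).round(4),np.degrees(np.arctan2(*(b-a)[::-1])).round(1))
pr('top long',T(290,225),T(175,150));pr('top end',T(290,225),T(235,290))
pr('side long front',S(550,182),S(690,103));pr('side long back',S(522,145),S(650,78))
print(np.mean([S(550,182),S(690,103),S(522,145),S(650,78)],0))
s=cv2.imread('pics/side0.png')
for n,v in(('tin',(248,208,.072)),('can',(180,205,.185))):print(n,plane('top',*v))
print('pliers',plane('top',420,293,.008),plane('top',472,290,.008), 'tab proj',proj('top',[.514,.043,.114]),proj('side',[.514,.043,.114]))
E
```

```text
top long [0.5116 0.0294] [0.5215 0.0456] 0.019 58.6
top end [0.5116 0.0294] [0.5025 0.0367] 0.0117 141.6
side long front [0.5058 0.0282] [0.5238 0.0477] 0.0265 47.4
side long back [0.502  0.0379] [0.5185 0.0545] 0.0234 45.3
[0.51251844 0.04211359]
tin [0.7032877  0.10329062 0.072     ]
can [0.68690862 0.26758545 0.185     ]
pliers [ 0.47318347 -0.40780197  0.008     ] [ 0.48606714 -0.56279909  0.008     ] tab proj (np.float64(265.1028618698874), np.float64(273.7545072980339)) (np.float64(288.2384479949857), np.float64(219.65389823156565))
```

```bash
cat >> h.py <<'E'
def go(x,y,z,yaw):
    from rig import observe
    s=observe();p=s['position'];R=np.array(s['tool_rot']);y0=np.degrees(np.arctan2(R[1,0],R[0,0]))
    print('t',s['time_s'],'pos',np.round(p,4),'yaw',y0.round(2),'tilt',np.round(R[:2,2],4),'j6',np.round(s['q'][5],1),'F',np.round(s['ft_force'],1),'w',round(s['grip_width'],4))
    d=np.array([x,y,z])-p
    for nm,a in(('at cur yaw',y0),('at target yaw',yaw)):
        a=np.radians(a);print(nm,np.round([(d[0]*np.cos(a)+d[1]*np.sin(a))/.04,(d[0]*np.sin(a)-d[1]*np.cos(a))/.04,-d[2]/.04],3))
    print('turn z units',round(-(yaw-y0)/6,3))
E
python3 -c "
from h import *
go(.5135,.0427,.20,48)"
```

```text
t 0.1 pos [ 0.177  -0.5205  0.2308] yaw 18.78 tilt [-0.0001  0.0013] j6 -12.3 F [-0.4  0.4 -0.1] w 0.0857
at cur yaw [ 12.496 -10.622   0.769]
at target yaw [16.091 -3.17   0.769]
turn z units -4.87
```

Request:
drive_tool:
  offset:
    - [0.9,-0.76,0]
    - [0.9,-0.76,0]
    - [0.9,-0.76,0]
    - [0.9,-0.76,0]
    - [0.9,-0.76,0]
    - [0.9,-0.76,0]
    - [0.9,-0.76,0]
    - [0.9,-0.76,0]
    - [0.9,-0.76,0]
    - [0.9,-0.76,0]
  turn:
    - [0,0,0]
    - [0,0,0]
    - [0,0,0]
    - [0,0,0]
    - [0,0,0]
    - [0,0,0]
    - [0,0,0]
    - [0,0,0]
    - [0,0,0]
    - [0,0,0]
  hand: [1,1,1,1,1,1,1,1,0.5,0.5]
  newtons: 30

```text
time_s: 1.35
position: [0.4205, -0.1155, 0.2312]
tool_rot: [[0.947, 0.322, -0.0], [0.322, -0.947, 0.0], [-0.0, -0.0, -1.0]]
ft_force: [0.9, 0.1, -0.2]
grip_width: 0.0519
gripper_force: 0.0
```

Request:
drive_tool:
  offset:
    - [0.88,-0.75,0.15]
    - [0.88,-0.75,0.2]
    - [0.87,-0.75,0.2]
    - [0.87,-0.77,0.2]
    - [0,0,0]
    - [0,0,0]
    - [0,0,0]
    - [0,0,0]
    - [0,0,0]
    - [0,0,0]
  turn:
    - [0,0,0]
    - [0,0,0]
    - [0,0,0]
    - [0,0,0]
    - [0,0,-0.98]
    - [0,0,-0.98]
    - [0,0,-0.97]
    - [0,0,-0.97]
    - [0,0,-0.97]
    - [0,0,0]
  hand: [0.5,0.5,0.5,0.5,0.5,0.5,0.5,0.5,0.5,0.5]

```text
time_s: 2.6
position: [0.5136, 0.0425, 0.2011]
tool_rot: [[0.67, 0.743, -0.001], [0.743, -0.67, 0.0], [-0.0, -0.0, -1.0]]
ft_force: [-0.6, -0.0, 0.0]
grip_width: 0.043
gripper_force: 0.0
```

```bash
python3 -c "
from h import *
go(.5135,.0427,.096,48)"
```

```text
t 2.6 pos [0.5136 0.0425 0.2011] yaw 47.95 tilt [-0.0006  0.0001] j6 33.6 F [-0.6 -0.   0. ] w 0.043
at cur yaw [ 0.003 -0.005  2.627]
at target yaw [ 0.003 -0.005  2.627]
turn z units -0.009
```

Request:
drive_tool:
  offset:
    - [0,0,0.6]
    - [0,0,0.6]
    - [0,0,0.6]
    - [0,0,0.5]
    - [0,0,0.31]
    - [0,0,0]
    - [0,0,0]
    - [0,0,0]
    - [0,0,0]
    - [0,0,0]
  turn:
    - [0,0,0]
    - [0,0,0]
    - [0,0,0]
    - [0,0,0]
    - [0,0,0]
    - [0,0,0]
    - [0,0,0]
    - [0,0,0]
    - [0,0,0]
    - [0,0,0]
  hand: [0.5,0.5,0.5,0.5,0.5,0.5,0,0,0,0]

```text
time_s: 3.85
position: [0.5141, 0.0424, 0.0977]
tool_rot: [[0.669, 0.743, 0.002], [0.743, -0.669, -0.0], [0.001, 0.001, -1.0]]
ft_force: [-1.3, 0.1, 5.6]
grip_width: 0.0092
gripper_force: 33.3
```

Request:
drive_tool:
  offset:
    - [0,0,0]
    - [0,0,-0.2]
    - [0,0,-0.3]
    - [0,0,-0.5]
    - [0,0,-0.6]
    - [0,0,-0.6]
    - [0,0,0]
    - [0,0,0]
    - [0,0,0]
    - [0,0,0]
  turn:
    - [0,0,0]
    - [0,0,0]
    - [0,0,0]
    - [0,0,0]
    - [0,0,0]
    - [0,0,0]
    - [0,0,0]
    - [0,0,0]
    - [0,0,0]
    - [0,0,0]
  hand: [0,0,0,0,0,0,0,0,0,0]

```text
time_s: 5.1
position: [0.5135, 0.0425, 0.1844]
tool_rot: [[0.669, 0.743, -0.001], [0.743, -0.669, 0.0], [-0.001, -0.001, -1.0]]
ft_force: [-0.8, -0.0, -0.2]
grip_width: 0.0093
gripper_force: 32.5
```

```bash
python3 -c "
from h import *
from rig import get_image
go(.50,.22,.027,48)
t=get_image('top');s=get_image('side')
print(blobs(t,(0,150,90),(6,255,255),(235,230,305,310)),blobs(s,(0,150,90),(6,255,255),(250,150,330,280)))
k=lambda im,x,y,w,h:cv2.resize(im[y:y+h,x:x+w],None,fx=4,fy=4)
cv2.imwrite('pics/l.png',np.hstack([k(t,225,220,90,100),k(s,245,150,90,100)]))"
```

```text
t 5.1 pos [0.5135 0.0425 0.1844] yaw 48.0 tilt [-0.0012  0.0002] j6 33.5 F [-0.8 -0.  -0.2] w 0.0093
at cur yaw [ 3.072 -3.22   3.934]
at target yaw [ 3.072 -3.22   3.934]
turn z units 0.0
[] [(np.int32(121), [285.93, 199.19], [29, 41, 16, 16])]
```

View pics/l.png

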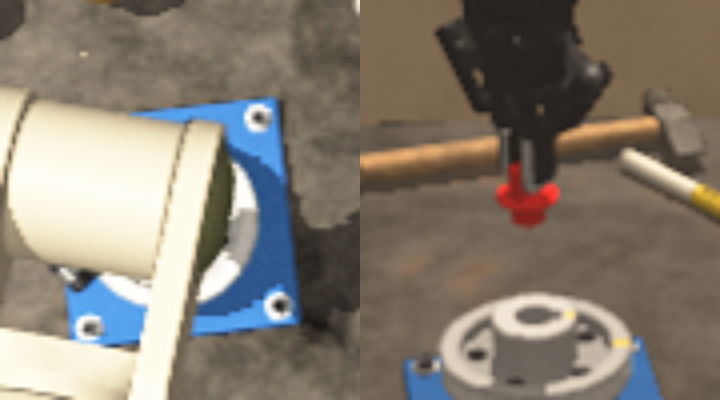

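The side view shows the plug lifted clear and upright in the fingers, and the bore and keyway open below. I'll carry it left and set it down.

Request:
drive_tool:
  offset:
    - [0.4,-0.4,0]
    - [0.9,-0.95,0]
    - [0.9,-0.95,0]
    - [0.6,-0.62,0]
    - [0.27,-0.3,0.5]
    - [0,0,0.8]
    - [0,0,0.9]
    - [0,0,0.8]
    - [0,0,0.5]
    - [0,0,0.1]
  turn:
    - [0,0,0]
    - [0,0,0]
    - [0,0,0]
    - [0,0,0]
    - [0,0,0]
    - [0,0,0]
    - [0,0,0]
    - [0,0,0]
    - [0,0,0]
    - [0,0,0]
  hand: [0,0,0,0,0,0,0,0,0,0]

```text
time_s: 6.45
position: [0.4996, 0.2198, 0.0398]
tool_rot: [[0.669, 0.743, -0.002], [0.743, -0.669, -0.0], [-0.002, -0.001, -1.0]]
ft_force: [-0.2, -0.6, -0.9]
grip_width: 0.0093
gripper_force: 32.4
```

Request:
drive_tool:
  offset:
    - [0,0,0.2]
    - [0,0,0.09]
    - [0,0,0]
    - [0,0,0]
    - [0,0,0]
    - [0,0,0]
    - [0,0,0]
    - [0,0,0]
    - [0,0,-0.5]
    - [0,0,-0.9]
  turn:
    - [0,0,0]
    - [0,0,0]
    - [0,0,0]
    - [0,0,0]
    - [0,0,0]
    - [0,0,0]
    - [0,0,0]
    - [0,0,0]
    - [0,0,0]
    - [0,0,0]
  hand: [0,0,0,0.4,0.4,0.4,0.4,0.4,0.4,0.4]

```text
time_s: 7.7
position: [0.4995, 0.2197, 0.085]
tool_rot: [[0.669, 0.743, -0.003], [0.743, -0.669, -0.001], [-0.002, -0.002, -1.0]]
ft_force: [0.3, -0.5, 0.2]
grip_width: 0.0342
gripper_force: 0.0
```

Request:
drive_tool:
  offset:
    - [0,0,-0.9]
    - [0,0,-0.9]
    - [0,0,-0.9]
    - [0,0,-0.9]
    - [0,0,0]
    - [0,0,0]
    - [0,0,0]
    - [0,0,0]
    - [0,0,0]
    - [0,0,0]
  turn:
    - [0,0,0]
    - [0,0,0]
    - [0,0,0]
    - [0,0,0]
    - [0,0,0.9]
    - [0,0,0.9]
    - [0,0,0.8]
    - [0,0,0]
    - [0,0,0]
    - [0,0,0]
  hand: [0.4,0.4,0.4,0.4,0.75,0.75,0.75,0.75,0.75,0.75]

```text
time_s: 8.95
position: [0.5001, 0.2199, 0.2293]
tool_rot: [[0.844, 0.537, -0.0], [0.537, -0.844, -0.0], [-0.0, -0.0, -1.0]]
ft_force: [-0.1, -0.6, 0.2]
grip_width: 0.0641
gripper_force: 0.0
```

```bash
python3 -c "
from h import *
from rig import get_image
go(.474,-.266,.20,32.4)
t=get_image('top');s=get_image('side')
cv2.imwrite('pics/t2.png',t);cv2.imwrite('pics/s2.png',s)
a=blobs(t,(0,150,90),(6,255,255),(150,200,255,320));b=blobs(s,(0,150,90),(6,255,255),(250,150,340,280));print(a,b)
if a and b: print(tri(max(a)[1],max(b)[1]))"
```

```text
t 8.95 pos [0.5001 0.2199 0.2293] yaw 32.45 tilt [-0. -0.] j6 68.9 F [-0.1 -0.6  0.2] w 0.0641
at cur yaw [-7.07   9.9    0.733]
at target yaw [-7.061  9.906  0.733]
turn z units 0.009
[(np.int32(139), [207.83, 278.33], [51, 72, 14, 14])] [(np.int32(128), [285.16, 216.51], [29, 59, 14, 15])]
(array([0.49942001, 0.21896948, 0.02312349]), [np.float64(0.00032660397055050863), np.float64(0.0003266039705504273)])
```

The plug stands at (0.499, 0.219), 0.18 m from the hub. On to the shaft.

Request:
drive_tool:
  offset:
    - [-0.35,0.5,0]
    - [-0.67,0.94,0]
    - [-0.67,0.94,0]
    - [-0.67,0.94,0]
    - [-0.67,0.94,0]
    - [-0.67,0.94,0]
    - [-0.67,0.94,0]
    - [-0.67,0.94,0]
    - [-0.67,0.94,0]
    - [-0.67,0.94,0]
  turn:
    - [0,0,0]
    - [0,0,0]
    - [0,0,0]
    - [0,0,0]
    - [0,0,0]
    - [0,0,0]
    - [0,0,0]
    - [0,0,0]
    - [0,0,0]
    - [0,0,0]
  hand: [0.75,0.75,0.75,0.75,0.75,0.75,0.75,0.75,0.75,0.75]

```text
time_s: 10.3
position: [0.4765, -0.221, 0.2294]
tool_rot: [[0.844, 0.536, 0.0], [0.536, -0.844, -0.0], [0.0, 0.0, -1.0]]
ft_force: [0.1, 0.5, 0.0]
grip_width: 0.0641
gripper_force: 0.0
```

Request:
drive_tool:
  offset:
    - [-0.5,0.7,0]
    - [-0.18,0.24,0]
    - [0,0,0.5]
    - [0,0,0.5]
    - [0,0,0]
    - [0,0,0]
    - [0,0,0]
    - [0,0,0]
    - [0,0,0]
    - [0,0,0]
  turn:
    - [0,0,0]
    - [0,0,0]
    - [0,0,0]
    - [0,0,0]
    - [0,0,0]
    - [0,0,0]
    - [0,0,0]
    - [0,0,0]
    - [0,0,0]
    - [0,0,0]
  hand: [0.75,0.75,0.75,0.75,0.75,0.75,0.75,0.75,0.75,0.75]
  newtons: 60

```text
time_s: 11.55
position: [0.4739, -0.2658, 0.1894]
tool_rot: [[0.844, 0.536, 0.0], [0.536, -0.844, -0.0], [0.0, 0.0, -1.0]]
ft_force: [-0.1, -0.4, 0.1]
grip_width: 0.0643
gripper_force: 0.0
```

```bash
python3 -c "
from h import *
go(.474,-.2665,.070,32.4)
t=cv2.imread('pics/t2.png')
g=cv2.cvtColor(t[262:288,252:282],cv2.COLOR_BGR2GRAY);g=cv2.resize(g,None,fx=10,fy=10,interpolation=cv2.INTER_CUBIC)
# bore: dark blob inside the hub
m=cv2.inRange(g,0,130);n,l,st,c=cv2.connectedComponentsWithStats(m)
for i in range(1,n):
  if st[i,4]>1000:
    u,v=(c[i]+.5)/10-.5+[252,262];print(st[i],u,v,plane('top',u,v,.088))
cv2.imwrite('pics/b.png',np.hstack([cv2.resize(t[255:295,247:287],None,fx=10,fy=10,interpolation=cv2.INTER_CUBIC),cv2.resize(cv2.imread('pics/s2.png')[215:255,268:308],None,fx=10,fy=10,interpolation=cv2.INTER_CUBIC)]))"
```

```text
t 11.55 pos [ 0.4739 -0.2658  0.1894] yaw 32.4 tilt [ 0.0001 -0.0001] j6 15.8 F [-0.1 -0.4  0.1] w 0.0643
at cur yaw [-0.007  0.017  2.985]
at target yaw [-0.007  0.017  2.985]
turn z units -0.0
[  35    0   71   40 1649] 259.5124620982414 263.1210127349909 [0.54447258 0.06236322 0.088     ]
[ 218    0   45   56 1782] 275.5898428731762 264.3490460157127 [0.54221605 0.0170642  0.088     ]
[  99   70   66   99 2211] 264.15696517412937 273.13023518769785 [0.51669483 0.04826379 0.088     ]
[   0  136   52   58 2458] 253.8086655817738 277.89564686737185 [0.5025861  0.07674158 0.088     ]
[ 190  150  110   68 3158] 278.28514882837237 279.7372070930969 [0.49922952 0.00800007 0.088     ]
[ 110  238   63   22 1076] 265.74721189591077 286.56236059479556 [0.47925127 0.04241234 0.088     ]
```

View pics/b.png

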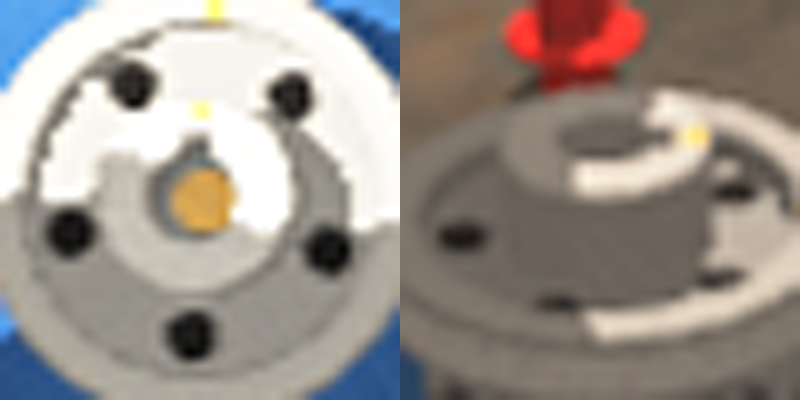

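Seen from above, the empty bore is centred near crop (194,192), which is pixel (266.0,273.7), with the brass plunger inside and the keyway pointing up. Grasping the shaft now.

Request:
drive_tool:
  offset:
    - [0,0,0.6]
    - [0,0,0.7]
    - [0,0,0.7]
    - [0,0,0.6]
    - [0,0,0.35]
    - [0,0,0.03]
    - [0,0,0]
    - [0,0,0]
    - [0,0,0]
    - [0,0,0]
  turn:
    - [0,0,0]
    - [0,0,0]
    - [0,0,0]
    - [0,0,0]
    - [0,0,0]
    - [0,0,0]
    - [0,0,0]
    - [0,0,0]
    - [0,0,0]
    - [0,0,0]
  hand: [0.75,0.75,0.75,0.75,0.75,0.75,0,0,0,0]

```text
time_s: 12.8
position: [0.4744, -0.2663, 0.0712]
tool_rot: [[0.844, 0.536, 0.002], [0.536, -0.844, -0.002], [0.001, 0.002, -1.0]]
ft_force: [-0.0, -1.3, 6.2]
grip_width: 0.0273
gripper_force: 59.7
```

```bash
python3 -c "
from h import *
from rig import observe
go(.474,-.266,.19,32.4);print(observe()['gripper_force'])
print(plane('top',265.95,273.7,.088),proj('top',[.514,.043,.088]),proj('side',[.514,.043,.088]))"
```

```text
t 12.8 pos [ 0.4744 -0.2663  0.0712] yaw 32.4 tilt [ 0.0018 -0.0017] j6 15.8 F [-0.  -1.3  6.2] w 0.0273
at cur yaw [-0.005 -0.012 -2.969]
at target yaw [-0.005 -0.012 -2.969]
turn z units 0.0
59.669837951660156
[0.5152297  0.04317725 0.088     ] (np.float64(265.99693639040197), np.float64(274.139900257908)) (np.float64(288.6328430090912), np.float64(228.2181198198404))
```

Request:
drive_tool:
  offset:
    - [0,0,0]
    - [0,0,-0.1]
    - [0,0,-0.2]
    - [0,0,-0.4]
    - [0,0,-0.5]
    - [0,0,-0.6]
    - [0,0,-0.5]
    - [0,0,-0.3]
    - [0,0,0]
    - [0,0,0]
  turn:
    - [0,0,0]
    - [0,0,0]
    - [0,0,0]
    - [0,0,0]
    - [0,0,0]
    - [0,0,0]
    - [0,0,0]
    - [0,0,0]
    - [0,0,0]
    - [0,0,0]
  hand: [0,0,0,0,0,0,0,0,0,0]
  newtons: 100

```text
time_s: 14.05
position: [0.4735, -0.2655, 0.1733]
tool_rot: [[0.844, 0.536, -0.001], [0.536, -0.844, 0.001], [-0.0, -0.002, -1.0]]
ft_force: [-0.4, 0.7, -3.7]
grip_width: 0.0266
gripper_force: 98.8
```

```bash
python3 -c "
from h import *
from rig import get_image
go(.514,.043,.175,-2)
t=get_image('top');s=get_image('side');cv2.imwrite('pics/t3.png',t);cv2.imwrite('pics/s3.png',s)
cv2.imwrite('pics/g.png',np.hstack([cv2.resize(s[230:320,235:305],None,fx=6,fy=6,interpolation=cv2.INTER_CUBIC),cv2.resize(t[245:335,345:405],None,fx=6,fy=6,interpolation=cv2.INTER_CUBIC)]))"
```

```text
t 14.05 pos [ 0.4735 -0.2655  0.1733] yaw 32.4 tilt [-0.0013  0.0012] j6 15.8 F [-0.4  0.7 -3.7] w 0.0266
at cur yaw [ 4.986 -5.97  -0.043]
at target yaw [ 0.742 -7.743 -0.043]
turn z units 5.733
```

View pics/g.png

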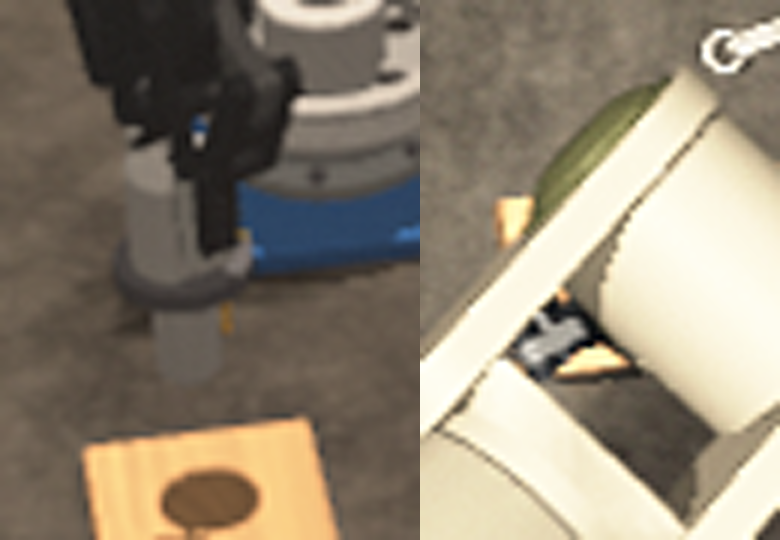

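The side crop shows the shaft gripped upright, with its body edges at about columns 155 and 220 and the key on the right at 227. Next I'll check the axis against the TCP.

```bash
python3 - <<'E'
from h import *
for z in(.18,.158,.14,.12,.114):
    u,v=proj('side',[.4735,-.2655,z]);print(z,round(u,2),round(v,2),'crop',((u-235+.5)*6).round(1),((v-230+.5)*6).round(1))
s=cv2.imread('pics/s3.png')
# body edges, sub-pixel, against bench: saturation is low on steel
sat=cv2.cvtColor(s,cv2.COLOR_BGR2HSV)
for v in range(282,294):print(v,sat[v,256:278,1].tolist(),s[v,256:278,1].tolist())
E
```

```text
0.18 265.92 266.43 crop 188.5 221.6
0.158 266.54 274.93 crop 192.3 272.6
0.14 267.05 281.76 crop 195.3 313.6
0.12 267.59 289.23 crop 198.6 358.4
0.114 267.76 291.45 crop 199.5 371.7
282 [66, 66, 73, 72, 44, 41, 43, 40, 39, 42, 36, 42, 41, 39, 39, 81, 151, 119, 60, 66, 67, 67] [61, 58, 50, 45, 67, 86, 82, 83, 84, 85, 85, 84, 85, 91, 96, 97, 96, 91, 94, 94, 96, 93]
283 [70, 69, 71, 77, 48, 44, 45, 43, 41, 41, 41, 44, 42, 42, 37, 76, 152, 125, 61, 66, 66, 68] [57, 51, 48, 42, 72, 97, 93, 94, 97, 97, 96, 95, 95, 96, 95, 96, 92, 89, 89, 91, 91, 88]
284 [68, 71, 68, 70, 47, 42, 43, 39, 40, 39, 44, 40, 40, 40, 37, 78, 162, 137, 60, 63, 68, 66] [49, 48, 48, 50, 73, 95, 92, 92, 94, 96, 95, 94, 95, 94, 95, 90, 91, 93, 86, 89, 88, 86]
285 [65, 70, 66, 72, 51, 41, 43, 41, 40, 42, 40, 40, 43, 40, 39, 62, 123, 102, 60, 68, 68, 67] [59, 58, 58, 58, 72, 91, 93, 93, 94, 95, 95, 94, 93, 94, 96, 87, 82, 87, 83, 84, 86, 83]
286 [63, 67, 67, 71, 59, 44, 38, 41, 40, 40, 42, 42, 43, 37, 40, 42, 59, 64, 62, 67, 65, 66] [71, 73, 75, 74, 80, 90, 93, 92, 94, 94, 95, 95, 94, 95, 95, 89, 80, 81, 79, 79, 82, 81]

[... 573 characters left out ...]
, 38, 40, 43, 41, 43, 43, 43, 40, 40, 43, 58, 66, 62, 67, 66, 66] [75, 81, 84, 82, 82, 89, 92, 93, 92, 93, 94, 92, 94, 95, 95, 92, 85, 84, 85, 85, 86, 87]
291 [63, 67, 64, 67, 65, 52, 43, 41, 43, 40, 43, 41, 40, 42, 45, 49, 63, 65, 64, 67, 65, 64] [74, 75, 80, 80, 82, 88, 92, 92, 93, 94, 94, 93, 94, 95, 93, 88, 82, 82, 83, 86, 85, 86]
292 [67, 64, 64, 67, 70, 57, 45, 39, 43, 40, 42, 43, 42, 43, 54, 62, 65, 65, 63, 63, 66, 62] [72, 73, 76, 77, 75, 80, 87, 91, 92, 92, 94, 94, 94, 93, 87, 82, 83, 86, 90, 88, 84, 85]
293 [66, 64, 66, 65, 65, 64, 57, 55, 47, 41, 41, 42, 45, 52, 62, 64, 66, 63, 63, 66, 63, 61] [76, 78, 82, 79, 78, 79, 87, 91, 90, 90, 91, 89, 88, 85, 83, 87, 87, 89, 89, 87, 85, 88]
```

Request:
drive_tool:
  offset:
    - [0.35,-0.4,0]
    - [0.7,-0.82,0]
    - [0.8,-0.95,0]
    - [0.8,-0.95,0]
    - [0.8,-0.95,0]
    - [0.8,-0.95,0]
    - [0.55,-0.65,0]
    - [0.25,-0.27,0]
    - [0,0,0]
    - [0,0,0]
  turn:
    - [0,0,0]
    - [0,0,0]
    - [0,0,0]
    - [0,0,0]
    - [0,0,0]
    - [0,0,0]
    - [0,0,0]
    - [0,0,0]
    - [0,0,0.9]
    - [0,0,0.9]
  hand: [0,0,0,0,0,0,0,0,0,0]

```text
time_s: 15.4
position: [0.5169, 0.0432, 0.1739]
tool_rot: [[0.931, 0.365, -0.001], [0.365, -0.931, -0.0], [-0.001, -0.0, -1.0]]
ft_force: [0.9, -0.3, -3.9]
grip_width: 0.0267
gripper_force: 99.0
```

Request:
drive_tool:
  offset:
    - [0,0,0]
    - [0,0,0]
    - [0,0,0]
    - [0,0,0]
    - [0,0,0]
    - [0,0,0]
    - [0,0,0]
    - [0,0,0]
    - [0,0,0]
    - [0,0,0]
  turn:
    - [0,0,0.9]
    - [0,0,0.9]
    - [0,0,0.9]
    - [0,0,0.9]
    - [0,0,0.33]
    - [0,0,0]
    - [0,0,0]
    - [0,0,0]
    - [0,0,0]
    - [0,0,0]
  hand: [0,0,0,0,0,0,0,0,0,0]

```text
time_s: 16.65
position: [0.5171, 0.0431, 0.1741]
tool_rot: [[0.999, -0.034, 0.0], [-0.034, -0.999, 0.0], [-0.0, -0.0, -1.0]]
ft_force: [0.7, 0.7, -3.4]
grip_width: 0.0268
gripper_force: 99.0
```

```bash
python3 -c "
from h import *
from rig import get_image
go(.5165,.043,.155,-2)
t=get_image('top');s=get_image('side');cv2.imwrite('pics/t4.png',t);cv2.imwrite('pics/s4.png',s)
cv2.imwrite('pics/g4.png',np.hstack([cv2.resize(s[170:260,245:325],None,fx=6,fy=6,interpolation=cv2.INTER_CUBIC),cv2.resize(t[235:325,240:290],None,fx=6,fy=6,interpolation=cv2.INTER_CUBIC)]))
for p in([.5165,.043,.114],[.5165,.043,.158],[.514,.043,.088],[.5145,.043,.088]):print(p,np.round(proj('side',p),2))
"
```

```text
t 16.65 pos [0.5171 0.0431 0.1741] yaw -1.97 tilt [0. 0.] j6 83.6 F [ 0.7  0.7 -3.4] w 0.0268
at cur yaw [-0.016  0.003  0.478]
at target yaw [-0.016  0.003  0.478]
turn z units 0.005
[0.5165, 0.043, 0.114] [289.2  219.63]
[0.5165, 0.043, 0.158] [288.53 204.77]
[0.514, 0.043, 0.088] [288.63 228.22]
[0.5145, 0.043, 0.088] [288.82 228.21]
```

View pics/g4.png

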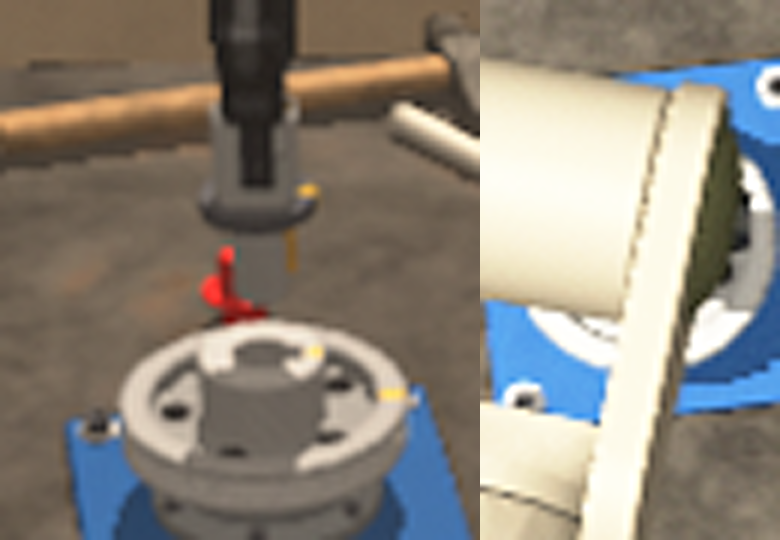

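The side crop shows the shaft over the hub, with body columns 233–283, hub 202–326 and rim 121–406. The top view is mostly blocked by the arm. I'll get the columns at sub-pixel precision.

```bash
python3 - <<'E'
from h import *
s=cv2.imread('pics/s4.png');sat=cv2.cvtColor(s,cv2.COLOR_BGR2HSV)[...,1];g=s[...,1]
for v in(212,214,216,217,218):print(v,280,sat[v,280:298].tolist(),g[v,280:298].tolist())
for v in(240,242):print('hub',v,274,g[v,274:304].tolist())
for v in(236,238,240,242):print('rim',v,'L262',sat[v,262:270].tolist(),g[v,262:270].tolist(),'R308',sat[v,308:317].tolist(),g[v,308:317].tolist())
for z,p in((.13,.5145),(.066,.5145),(.075,.5145)):print(z,proj('side',[p,.043,z]))
E
```

```text
212 280 [67, 145, 202, 185, 21, 36, 43, 40, 42, 42, 40, 37, 83, 169, 116, 63, 66, 68] [100, 83, 61, 77, 95, 94, 94, 94, 95, 95, 95, 95, 91, 87, 91, 96, 95, 92]
214 280 [76, 137, 205, 139, 46, 40, 40, 42, 40, 40, 39, 37, 83, 169, 124, 60, 64, 66] [103, 66, 29, 59, 91, 97, 93, 94, 95, 95, 97, 96, 92, 90, 94, 99, 97, 96]
216 280 [190, 196, 203, 150, 64, 41, 43, 40, 43, 45, 42, 42, 42, 56, 64, 61, 63, 68] [73, 52, 31, 55, 86, 94, 93, 94, 94, 94, 96, 95, 95, 93, 95, 96, 96, 99]
217 280 [206, 208, 199, 145, 63, 36, 41, 43, 40, 40, 44, 41, 47, 60, 65, 64, 64, 64] [56, 45, 31, 55, 85, 95, 93, 93, 94, 93, 95, 96, 93, 94, 96, 99, 102, 101]
218 280 [201, 208, 199, 158, 76, 31, 36, 40, 38, 40, 42, 39, 47, 62, 64, 67, 67, 65] [61, 50, 32, 49, 81, 95, 94, 94, 94, 94, 96, 96, 94, 94, 98, 100, 101, 99]
hub 240 274 [148, 154, 172, 160, 94, 95, 96, 98, 98, 98, 98, 98, 101, 99, 100, 100, 101, 99, 97, 98, 99, 99, 98, 96, 127, 175, 186, 185, 181, 181]
hub 242 274 [182, 182, 184, 159, 98, 102, 101, 99, 99, 98, 97, 99, 100, 100, 101, 100, 98, 99, 100, 100, 98, 100, 102, 92, 76, 81, 77, 82, 129, 184]
rim 23
[... 209 characters left out ...]
, 40] [90, 96, 102, 164, 210, 207, 207, 189] R308 [38, 38, 39, 43, 14, 86, 149, 156, 122] [205, 208, 205, 186, 145, 118, 106, 117, 104]
rim 240 L262 [31, 12, 9, 22, 43, 39, 39, 39] [59, 144, 183, 134, 184, 209, 207, 206] R308 [38, 41, 42, 49, 46, 126, 157, 155, 148] [208, 205, 179, 129, 117, 129, 116, 119, 114]
rim 242 L262 [51, 33, 6, 24, 45, 41, 41, 39] [102, 143, 159, 111, 131, 167, 202, 210] R308 [41, 42, 40, 48, 19, 116, 156, 154, 154] [181, 135, 118, 132, 128, 129, 118, 117, 119]
0.13 (np.float64(288.1852300658176), np.float64(214.30051695682542))
0.066 (np.float64(289.14983684214053), np.float64(235.33965525962108))
0.075 (np.float64(289.0167759036842), np.float64(232.43744934981763))
```

Request:
drive_tool:
  offset:
    - [0,0,0.2]
    - [0,0,0.2]
    - [0,0,0.15]
    - [0,0,0.1]
    - [0,0,0.05]
    - [0,0,0.05]
    - [0,0,0.05]
    - [0,0,0.05]
    - [0,0,0]
    - [0,0,0]
  turn:
    - [0,0,0]
    - [0,0,0]
    - [0,0,0]
    - [0,0,0]
    - [0,0,0]
    - [0,0,0]
    - [0,0,0]
    - [0,0,0]
    - [0,0,0]
    - [0,0,0]
  hand: [0,0,0,0,0,0,0,0,0,0]

```text
time_s: 18.0
position: [0.5168, 0.0424, 0.1401]
tool_rot: [[0.999, -0.034, -0.001], [-0.034, -0.999, -0.002], [-0.001, 0.002, -1.0]]
ft_force: [-3.1, -4.2, -2.7]
grip_width: 0.0263
gripper_force: 99.4
```

Request:
drive_tool:
  offset:
    - [-0.01,0.018,0]
    - [0,0,0.05]
    - [0,0,0.05]
    - [0,0,0.05]
    - [0,0,0.05]
    - [0,0,0.05]
    - [0,0,0.05]
    - [0,0,0]
    - [0,0,0]
    - [0,0,0]
  turn:
    - [0,0,0]
    - [0,0,0]
    - [0,0,0]
    - [0,0,0]
    - [0,0,0]
    - [0,0,0]
    - [0,0,0]
    - [0,0,0]
    - [0,0,0]
    - [0,0,0]
  hand: [0,0,0,0,0,0,0,0,0,0]

```text
time_s: 19.25
position: [0.5166, 0.0421, 0.1279]
tool_rot: [[0.999, -0.035, -0.0], [-0.035, -0.999, -0.001], [-0.0, 0.001, -1.0]]
ft_force: [-0.7, -4.4, -3.1]
grip_width: 0.0266
gripper_force: 99.2
```

The key has passed the face with no axial force, so it's in the keyway. I'll keep pushing down.

Request:
drive_tool:
  offset:
    - [0,0.015,0]
    - [0,0,0.08]
    - [0,0,0.08]
    - [0,0,0.08]
    - [0,0,0.08]
    - [0,0,0.08]
    - [0,0,0.05]
    - [0,0,0.05]
    - [0,0,0]
    - [0,0,0]
  turn:
    - [0,0,0]
    - [0,0,0]
    - [0,0,0]
    - [0,0,0]
    - [0,0,0]
    - [0,0,0]
    - [0,0,0]
    - [0,0,0]
    - [0,0,0]
    - [0,0,0]
  hand: [0,0,0,0,0,0,0,0,0,0]

```text
time_s: 20.5
position: [0.5168, 0.0418, 0.1084]
tool_rot: [[0.999, -0.034, 0.001], [-0.034, -0.999, 0.0], [0.001, -0.0, -1.0]]
ft_force: [-2.1, -1.1, 4.1]
grip_width: 0.0269
gripper_force: 100.2
```

Request:
drive_tool:
  offset:
    - [-0.005,0,0.05]
    - [0,0,0.05]
    - [0,0,0.04]
    - [0,0,0.04]
    - [0,0,0.04]
    - [0,0,0.03]
    - [0,0,0]
    - [0,0,0]
    - [0,0,0]
    - [0,0,0]
  turn:
    - [0,0,0]
    - [0,0,0]
    - [0,0,0]
    - [0,0,0]
    - [0,0,0]
    - [0,0,0]
    - [0,0,0]
    - [0,0,0]
    - [0,0,0]
    - [0,0,0]
  hand: [0,0,0,0,0,0,0,0,0,0]

```text
time_s: 21.75
position: [0.5169, 0.0418, 0.1032]
tool_rot: [[0.999, -0.034, 0.005], [-0.034, -0.999, -0.001], [0.005, 0.001, -1.0]]
ft_force: [-17.7, -0.7, 51.1]
grip_width: 0.0265
gripper_force: 107.0
```

```bash
python3 -c "
from h import *
from rig import get_image
go(.5165,.042,.103,-2)
s=get_image('side');cv2.imwrite('pics/g5.png',cv2.resize(s[180:260,245:325],None,fx=7,fy=7,interpolation=cv2.INTER_CUBIC))"
```

```text
t 21.75 pos [0.5169 0.0418 0.1032] yaw -1.95 tilt [ 0.0049 -0.0011] j6 83.5 F [-17.7  -0.7  51.1] w 0.0265
at cur yaw [-0.011 -0.005  0.004]
at target yaw [-0.011 -0.005  0.004]
turn z units 0.008
```

View pics/g5.png

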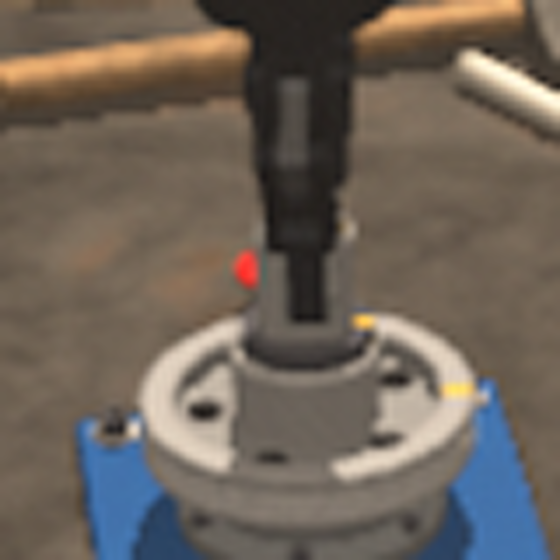

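The collar sits flush on the hub with the paint dabs in line, and the z height matches the expected 0.1032. I'll ease the push slightly and let it settle.

Request:
drive_tool:
  offset:
    - [-0.01,0,-0.02]
    - [-0.01,0,-0.015]
    - [0,0,0]
    - [0,0,0]
    - [0,0,0]
    - [0,0,0]
    - [0,0,0]
    - [0,0,0]
    - [0,0,0]
    - [0,0,0]
  turn:
    - [0,0,0]
    - [0,0,0]
    - [0,0,0]
    - [0,0,0]
    - [0,0,0]
    - [0,0,0]
    - [0,0,0]
    - [0,0,0]
    - [0,0,0]
    - [0,0,0]
  hand: [0,0,0,0,0,0,0,0,0,0]

```text
time_s: 23.05
position: [0.5169, 0.0418, 0.1032]
tool_rot: [[0.999, -0.034, 0.006], [-0.034, -0.999, -0.001], [0.006, 0.001, -1.0]]
ft_force: [-9.4, 0.3, 35.0]
grip_width: 0.0268
gripper_force: 104.3
```

```bash
python3 -c "
from rig import env
print(env.close_job())"
```

```text
the job is handed in; nothing more can be done
None
```

I handed the job in at about 23 s, with the plug standing on the bench 0.18 m from the hub and the gripper still holding the shaft collar-home (key in the keyway, about 35 N down, 104 N grip); no verdict was returned.

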